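Shim the rocking stirrer

ROBOT

A 6-joint arm with a two-finger parallel gripper is mounted at the origin on the work surface. World frame = base frame: x ahead of the robot, y to its left, z up, the work surface at z = 0. Lengths are in mm, angles in rad, forces in N, time in s.
With the tool pointing down it reaches from about 350 to 975 mm from the base axis. Payload 7.1 kg.
Tool frame: the origin (TCP) lies on the mounting face of the last link; the fingertips stand 182 mm ahead of it and the grasp point (between the pads) lies 163 mm ahead of it (ctrl.tip_reach is the distance from the TCP to the fingertips, in mm); z points along the fingers, y is the direction in which the jaws open and shut (so a half turn about z gives the same grasp; the last joint's range is limited). The gripper opens to 88 mm and grips with 3 to 60 N. Pads are 20 mm wide; open, the fingers measure 115 mm over their backs; the gripper's body (75 mm by 178 mm) begins 61 mm behind the grasp point.
Start: joints at [-1.21, 0.423, 1.63, -0, 1.089, -0.019], TCP at [231.726, -580.439, 404.675] pointing down, gripper open.
Joint ranges: [-3, 3], [-0.9, 2.11], [0.09, 2.58], [-1.31, 4.45], [0.11, 2.69], [-2.54, 2.54]. Speed limits (rad/s): [2.39, 2.39, 3.01, 3.14, 3.14, 3.14].

INTERFACE

Orientations are given as a rotation vector (axis times angle).
In Python, from workcell import ctrl gives the robot as it stands.
- The arm moves only by the tool jog_arm, never from a script. Its argument "steps" is a list that holds one entry, the list of rows, each a list of 7 numbers: the shift along the tool's x, y, z in m, then the turn, a rotation vector about the tool's x, y, z in degrees, then the gripper's target within -1 to 1 (shut at 1, half-way at 0, fully open at -1). A call has 1 to 20 rows; each row shifts and turns the commanded pose from where the row before left it, along the tool's axes as they then stand; what a row does not reach is not made up. A row lasts 1/12 s, in which the tool goes at most 41.7 mm and 7.16 degrees, less where a joint would pass 70% of its speed; a pose out of reach is approached as far as the arm can. A call is refused whole if a number of a shift passes 0.0417 or a number of a turn 7.16, either way. A call with a gripper value outside its range is refused whole. The fingers move at their own pace and stop on an object; the grip force is fixed at half the most. Time passes only in rows, so rows that do not move let the fingers close. It gives the time, the measured TCP pose, the force and the opening at its end, in the units of the state.
- ctrl.get_obs(): the state, without advancing time (a new reading comes with each control period).
- ctrl.get_image(name): name is "scene" or "top" or "wrist"; returns the picture (384x512x3 uint8, red, green, blue); there is no depth.
- ctrl.camera_info(name): a dict with "fx", "fy", "cx", "cy" (pixels), "origin" and "attitude" of the camera in the world; the wrist camera has in their place "T_tool_cam" (4x4, takes a point from camera to tool coordinates, whose origin is the TCP and whose axes are the flange's). Camera axes: x right, y down, z forward; pixel columns grow to the right and rows downward; lengths in mm; the calibration is good to about 2 mm. A picture is of the moment at which its call begins: read the wrist's pose just before it. camera_info takes no time and is no camera call.
- ctrl.close_job(): hands the job in, once; it reports no verdict.
Trained networks look in the newest picture that a camera, given by its name, has taken for a name from the list of things; names that differ only in an ending like _2 or _b are one class to them, and where a whole thing is asked for, a point or a joint stands for the part that bears it (a point fixed in the world has none). Each returns a list of dicts, best first, with "p" (0 to 1); they miss things now and then, are a little off and sometimes report something else, mostly with a low value. They report only what shows in the picture. A call takes as long as a camera call. They do not tell look-alikes from the thing itself.
- ctrl.look_for(thing, camera): "bbox" ([left, top, right, bottom] in pixels, round what is visible of it).
- ctrl.trace(thing, camera): "pixels" (384x512 bool, what is visible of it) and "bbox" ([left, top, right, bottom] in pixels, round what is visible of it).
- ctrl.landmark_of(thing, camera): "uv" ([column, row] in pixels: a listed point, or the origin of a listed thing).
The state is a dict: "t": time; "qpos": joint angles; "qvel": joint speeds; "joint_torque": joint torques, N m; "ee_pos": TCP position; "orientation": TCP orientation; "ft_force": force on the tool from outside, world axes, zero at the start; "moment": the same for the moment, N m; "width": finger opening in mm.
Only numpy, scipy, OpenCV 4.12 (cv2) and the standard library are available. Lean on these libraries where they do the work, as an engineer would, in place of code of your own. Each camera call takes 0.05 s, during which the arm holds its last target.

TASK

The magnetic stirrer rocks because one foot has lost its rubber pad and hangs clear of the bench. Without picking anything up, push the orange wedge shim over the bench with the fingertips, thin end first, until that bare foot sits squarely on it and the shim is snug and carries some of the weight, but do not jack the stirrer up or shove it along. Then press down with the fingertips on the top of the stirrer right above that foot to check that it no longer rocks, let go, and leave the beaker, bottle, jar and screwdriver where they stand.

Things in the scene. Friction and masses are not known exactly. Their poses are not given: they have to be found in the camera images.
- stirrer: Loose four-place magnetic stirrer, 3 to 4 kg: flat light-grey box, white top with four ring marks, 190 (its x) x 240 mm (its y), top 62 mm above the bench. Origin on the bench plane under its centre; z up, control front faces its +x. Feet at x +-77, y +-102 mm: three on black rubber pads, housing 16 mm over the bench; the fourth, at (+77, +102), is a bare white stub.
- bare_foot (a point): Centre of the underside of the bare white stub foot (20 mm across), which hangs 7 mm above the bench while the stirrer stands level on its three good feet. The housing's outside is 18 mm from it towards the stirrer's +x and +y. Pushing the wedged shim with well over 10 N may shove the whole stirrer along.
- test_corner (a point): Point on the stirrer's flat top, 62 mm above the bench, right above the bare foot, 18 mm in from both edges: the place to press for the test. Unshimmed, about 4 N here tips the stirrer down; a firm press of 8 to 15 N is right for the test.
- wedge: Loose orange ribbed wedge shim, flat on the bench outside the stirrer's +y side, thin end roughly towards the bare foot: 110 (its x) x 40 mm (its y), 45 g. Origin: centre of its underside, z up. Thin end (x +55 mm) 2.5 mm thick, growing evenly to 16 mm at the upright end face (x -55 mm). 7 mm thick at x +18 mm, where the foot's outer edge lands; 5 to 8 N of push then wedges it; friction holds it.
- beaker: Loose glass beaker standing on the stirrer's top at the corner diagonally opposite the bare foot, 56 mm across, 60 mm high; origin at the centre of its underside.
- bottle: Loose amber bottle with a blue cap standing on the bench, 70 mm across, 145 mm high, 0.45 kg; origin at the centre of its underside.
- jar: Loose white jar with a green cap standing on the bench, 48 mm across, 52 mm high; origin at the centre of its underside.
- driver: Loose screwdriver with a yellow handle lying on the bench, 170 mm long along its x; origin under its middle.
Not all that is in view belongs to the job. What is meant by the wedge is not green, grey or turquoise, and is the larger of those in its own colour.

How it is judged:
By the outcome, as a careful person would: the job done as asked, in the order asked, and still so for the second after the job is handed in, with the robot touching nothing.
It also fails if it takes over 64 s, if anything falls off the work surface, if the arm or the gripper's body presses on something with over 40 N, if the wrist force passes 120 N, or if a joint passes its speed limit or range.

## Working session

There is one attempt and no reset: what is moved stays moved. The work goes in short steps, Python scripts to look and compute and a tool call to move; the robot and the scene stay as the last step left them, time stands still between calls to the robot, and variables do not carry over. Pictures are saved under pics/ and viewed, and the job is handed in when it is done.

Besides the shell and the picture viewer there is one more tool, called as name(argument=value, ...), one argument or row to a line, values as JSON. jog_arm: Moves the arm, as the interface text tells. Its arguments: {"type":"object","properties":{"steps":{"type":"array"}},"required":["steps"]}

```bash
mkdir -p pics; ls
python3 - <<'E'
from workcell import ctrl
import cv2
o=ctrl.get_obs();print({k:o[k] for k in('t','ee_pos','orientation','ft_force','width')})
for n in('top','scene','wrist'):
    im=ctrl.get_image(n);cv2.imwrite(f'pics/{n}0.png',im[:,:,::-1]);print(n,ctrl.camera_info(n))
    for th in('wedge','stirrer','bare_foot','test_corner','jar','bottle','driver','beaker'):
        print(th,[( [round(float(v)) for v in d['uv']],round(d['p'],2)) for d in ctrl.landmark_of(th,n)]) if n!='wrist' else 0
E
```

```text
pics
{'t': 0.0, 'ee_pos': array([ 231.63437975, -580.19389488,  403.88874078]), 'orientation': array([-3.08362380e+00, -5.92689678e-01,  4.17370416e-04]), 'ft_force': array([-0.47157704, -0.3620972 ,  0.67630708]), 'width': 87.73956187839762}
top {'fx': 402.27584473427464, 'fy': 402.27584473427464, 'cx': 255.71987909069063, 'cy': 192.58804633745675, 'origin': array([487.34563471,   3.11658594, 874.91864914]), 'attitude': array([-2.1193549 ,  2.17869293, -0.09392112])}
wedge [([160, 193], 0.94), ([113, 228], 0.93), ([194, 274], 0.92), ([187, 126], 0.77), ([224, 214], 0.67)]
stirrer [([336, 210], 0.92)]
bare_foot [([279, 202], 0.94)]
test_corner [([280, 194], 0.61)]
jar [([268, 254], 0.71)]
bottle [([412, 174], 0.88)]
driver [([260, 156], 0.8)]
beaker [([378, 218], 0.79), ([411, 174], 0.51)]
scene {'fx': 368.65990451873733, 'fy': 368.65990451873733, 'cx': 255.99705908149795, 'cy': 193.1687262938215, 'origin': array([1199.95853726,  299.45079263,  685.8623317 ]), 'attitude': array([-1.36293056, -2.10942997,  0.94045614])}
wedge [([327, 246], 0.96), ([382, 240], 0.89), ([282, 214], 0.71), ([320, 190], 0.7), ([288, 286], 0.58), ([239, 243], 0.51)]
stirrer [([205, 190], 0.78)]
bare_foot [([235, 191], 0.7)]
test_corner [([236, 192], 0.61)]
jar [([266, 186], 0.86)]
bottle []
driver [([238, 240], 0.93)]
beaker [([145, 193], 0.73), ([181, 162], 0.57)]
wrist {'fx': 303.62953471523804, 'fy': 303.62953471523804, 'cx': 253.5375097999193, 'cy': 192.22745904040906, 'T_tool_cam': array([[ 3.52821846e-04, -9.62520520e-01, -2.71208635e-01,
         7.44119684e+01],
       [ 9.99999873e-01,  4.36992164e-04, -2.49962999e-04,
        -2.39005923e-01],
       [ 3.59110564e-04, -2.71208512e-01,  9.62520552e-01,
         1.91831461e+01],
       [ 0.00000000e+00,  0.00000000e+00,  0.00000000e+00,
         1.00000000e+00]])}
```

View pics/top0.png

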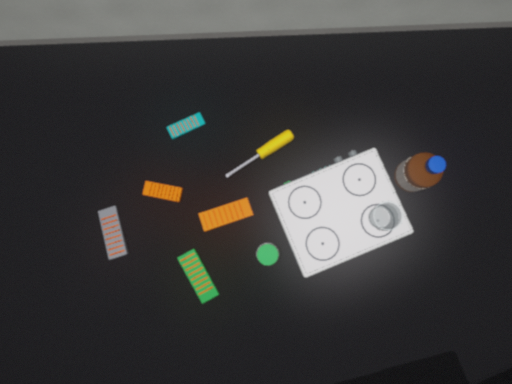

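View pics/scene0.png

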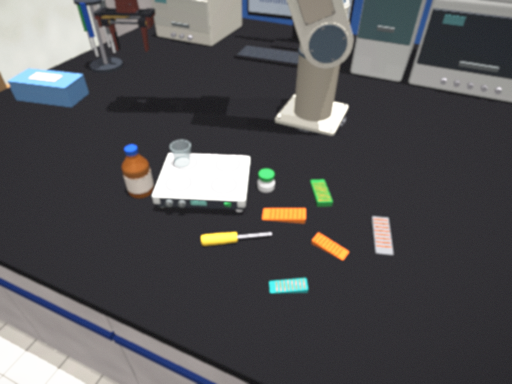

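```bash
cat > h.py <<'E'
from workcell import ctrl
import cv2,numpy as np
from scipy.spatial.transform import Rotation as R
from scipy.optimize import least_squares
def cam(name,obs=None):
    c=ctrl.camera_info(name);K=np.array([[c['fx'],0,c['cx']],[0,c['fy'],c['cy']],[0,0,1]])
    if name=='wrist':
        o=obs or ctrl.get_obs();T=np.eye(4);T[:3,:3]=R.from_rotvec(o['orientation']).as_matrix();T[:3,3]=o['ee_pos']
        T=T@c['T_tool_cam'];return K,T[:3,:3],T[:3,3]
    return K,R.from_rotvec(c['attitude']).as_matrix(),np.array(c['origin'])
def back(C,uv,z):
    K,A,o=C;uv=np.atleast_2d(uv).astype(float);d=(A@np.linalg.inv(K)@np.c_[uv,np.ones(len(uv))].T).T
    return o+d*((z-o[2])/d[:,2])[:,None]
def proj(C,P):
    K,A,o=C;q=(K@A.T@(np.atleast_2d(P)-o).T).T;return q[:,:2]/q[:,2:]
def pose(x,y,yaw,P):
    c,s=np.cos(yaw),np.sin(yaw);P=np.asarray(P,float)
    return np.c_[x+c*P[:,0]-s*P[:,1],y+s*P[:,0]+c*P[:,1],P[:,2]]
W=[[55,20,0],[55,-20,0],[-55,20,0],[-55,-20,0],[55,20,2.5],[55,-20,2.5],[-55,20,16],[-55,-20,16]]
S=[[a*95,b*120,z] for a in(1,-1) for b in(1,-1) for z in(16,62)]
def hullfit(C,mask,P,x0):
    # fit silhouette (convex hull of projected model) to the mask contour
    cs,_=cv2.findContours(mask.astype(np.uint8),cv2.RETR_EXTERNAL,cv2.CHAIN_APPROX_NONE)
    c=max(cs,key=cv2.contourArea);c=cv2.convexHull(c) if False else c
    pts=c[:,0,:].astype(float)
    def f(v):
        h=cv2.convexHull(proj(C,pose(v[0],v[1],v[2],P)).astype(np.float32))
        return [cv2.pointPolygonTest(h,(float(p[0]),float(p[1])),True)-0.5 for p in pts]
    r=least_squares(f,x0,loss='soft_l1',x_scale=[1,1,.02],diff_step=1e-4)
    return r.x,np.sqrt(np.mean(np.square(f(r.x))))
E
python3 - <<'E'
from h import *
im=ctrl.get_image('top');C=cam('top')
w=None
for d in ctrl.trace('wedge','top'):
    b=d['bbox'];print('w',b,d['p'],d['pixels'].sum())
    if b[0]<226<b[2] and b[1]<214<b[3]: w=d['pixels']
s=ctrl.trace('stirrer','top')[0];print(s['bbox'],s['p'])
hsv=cv2.cvtColor(im,cv2.COLOR_RGB2HSV);m=((hsv[...,0]<18)&(hsv[...,1]>120)&(hsv[...,2]>80)).astype(np.uint8)
m=cv2.morphologyEx(m,cv2.MORPH_CLOSE,np.ones((5,5)));n,l=cv2.connectedComponents(m);w2=l==l[214,226]
g=back(C,[[252,208],[200,222]],5);print(g)
d=g[0]-g[1];x0=[*g.mean(0)[:2],np.arctan2(d[1],d[0])]
for mm in(w,w2):
    if mm is not None: print('wedge',hullfit(C,mm,W,x0))
e=back(C,[[341,212]],62)[0]
for k in (-.3,.3): print('st',hullfit(C,s['pixels'],S,[e[0],e[1],k]))
print('foot',back(C,[d['uv'] for d in ctrl.landmark_of('bare_foot','top')],7))
for th in('jar','driver','bottle','beaker'):
  print(th,back(C,ctrl.landmark_of(th,'top')[0]['uv'],62 if th=='beaker' else 0))
E
```

```text
w [201.7, 198.3, 253.9, 233.2] 0.84 921
w [180.6, 248.1, 220.0, 304.2] 0.74 947
w [101.0, 205.2, 129.9, 261.7] 0.64 1026
w [144.9, 183.3, 180.7, 199.1] 0.6 580
w [167.3, 113.1, 202.0, 142.3] 0.6 484
[269.7, 147.7, 411.7, 275.3] 0.95
[[554.64698817  34.7462593    5.        ]
 [527.41224726 148.28450039   5.        ]]
wedge (array([543.98830445,  92.20420956,  -1.24550725]), np.float64(0.5649922420057191))
wedge (array([543.67951369,  92.34619382,  -1.26900018]), np.float64(1.23604366631109))
st (array([ 5.39618053e+02, -1.43220683e+02,  3.67174849e-01]), np.float64(1.1244577805961133))
st (array([ 5.39617684e+02, -1.43220382e+02,  3.67154995e-01]), np.float64(1.124536951650702))
foot [[570.91343442 -21.85859019   7.        ]
 [584.7035151  -27.28714763   7.        ]]
jar [[454.79590349  -3.46852161   0.        ]]
driver [[667.28321021  12.87192066   0.        ]]
bottle [[ 620.0807556  -313.87993092    0.        ]]
beaker [[ 523.07427599 -218.83401713   62.        ]]
```

jog_arm(
  steps=[
    [[0.0265,-0.0201,0.0012,0,0,0,-1],[0.0265,-0.0201,0.0012,0,0,0,-1],[0.0265,-0.0201,0.0012,0,0,0,-1],[0.0265,-0.0201,0.0012,0,0,0,-1],[0.0265,-0.0201,0.0012,0,0,0,-1],[0.0265,-0.0201,0.0012,0,0,0,-1],[0.0265,-0.0201,0.0012,0,0,0,-1],[0.0265,-0.0201,0.0012,0,0,0,-1],[0.0265,-0.0201,0.0012,0,0,0,-1],[0.0265,-0.0201,0.0012,0,0,0,-1],[0.0265,-0.0201,0.0012,0,0,0,-1],[0.0265,-0.0201,0.0012,0,0,0,-1],[0.0265,-0.0201,0.0012,0,0,0,-1],[0.0265,-0.0201,0.0012,0,0,0,-1],[0.0265,-0.0201,0.0012,0,0,0,-1],[0.0265,-0.0201,0.0012,0,0,0,-1],[0.0265,-0.0201,0.0012,0,0,0,-1],[0.0265,-0.0201,0.0012,0,0,0,-1],[0.0265,-0.0201,0.0012,0,0,0,-1],[0.0265,-0.0201,0.0012,0,0,0,-1]],
  ],
)

```text
t: 3.02
ee_pos: [575.6, -8.9, 380.7]
orientation: [3.085, 0.593, 0.0]
ft_force: [0.8, 0.3, -0.1]
width: 87.7
```

jog_arm(
  steps=[
    [[0,0,0,0,0,-7,-1],[0,0,0,0,0,-7,-1],[0,0,0,0,0,-7,-1],[0,0,0,0,0,-7,-1],[0,0,0,0,0,-7,-1],[0,0,0,0,0,-7,-1],[0,0,0,0,0,-7,-1],[0,0,0,0,0,-7,-1],[0,0,0,0,0,-7,-1],[0,0,0,0,0,-7,-1],[0,0,0,0,0,-7,-1],[0,0,0,0,0,-7,-1],[0,0,0,0,0,-5.3,-1],[0,0,0,0,0,0,-1],[0,0,0,0,0,0,-1]],
  ],
)

```text
t: 4.27
ee_pos: [574.9, -10.6, 380.7]
orientation: [1.782, 2.587, 0.0]
ft_force: [-0.5, -1.1, -0.1]
width: 87.9
```

Run:
```python
from h import *
o=ctrl.get_obs();im=ctrl.get_image('wrist');cv2.imwrite('pics/w1.png',im[:,:,::-1]);print(o['t'],o['ee_pos'],o['orientation'],o['ft_force'],o['qpos'])
C=cam('wrist',o)
st=ctrl.trace('stirrer','wrist')[0];print(st['bbox'],st['p'])
print('st',hullfit(C,st['pixels'],S,[539.6,-143.2,.367]))
for d in ctrl.trace('wedge','wrist'):
    g=back(C,[(d['bbox'][0]+d['bbox'][2])/2,(d['bbox'][1]+d['bbox'][3])/2],5)[0];print(d['bbox'],g)
    if np.hypot(g[0]-544,g[1]-92)<30: print('wedge',hullfit(C,d['pixels'],W,[544,92,-1.25]))
for n,z in(('bare_foot',7),('test_corner',62),('wedge',0)):
    print(n,[(np.round(back(C,d['uv'],z)[0],1),round(d['p'],2),np.round(d['uv'])) for d in ctrl.landmark_of(n,'wrist')])
```

```text
4.2667 [574.94972159 -10.59426233 380.70927713] [1.78178416e+00 2.58736232e+00 1.19644156e-04] [-0.50324888 -1.11840237 -0.11842494] [-3.91263848e-02  3.79557931e-01  1.76166192e+00  3.54717478e-05
  1.00027751e+00 -4.03807730e-01]
[84.9, 169.4, 275.6, 364.6] 0.87
st (array([ 5.42113034e+02, -1.46986898e+02,  3.63228603e-01]), np.float64(34.71113978895779))
[437.9, 20.3, 482.8, 104.1] [742.0197402  183.03484386   5.        ]
[240.4, 16.4, 282.1, 124.2] [542.65825242  98.07477484   5.        ]
wedge (array([541.88559898,  92.99578894,  -1.26140051]), np.float64(0.36250202579782764))
[337.7, 0.0, 347.9, 2.0] [597.24032703 190.68534542   5.        ]
bare_foot []
test_corner [(array([572. , -23.6,  62. ]), 0.88, array([246., 194.]))]
wedge [(array([742.3, 179.6,   0. ]), 0.84, array([456.,  66.])), (array([541.7,  92.3,   0. ]), 0.69, array([258.,  76.])), (array([576.4, -38. ,   0. ]), 0.26, array([247., 191.]))]
```

View pics/w1.png

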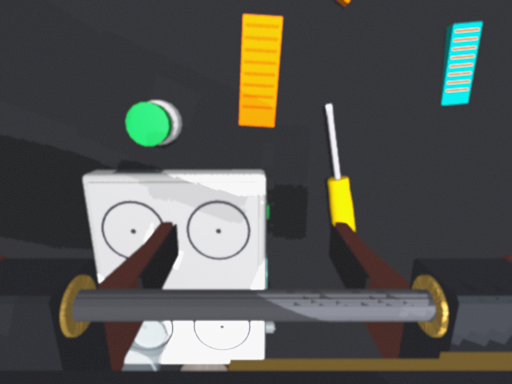

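Run:
```python
import cv2
im=cv2.imread('pics/w1.png')
cv2.imwrite('pics/w1z.png',cv2.resize(im[150:250,70:290],None,fx=3.6,fy=3.6,interpolation=cv2.INTER_CUBIC))
from h import *
# predicted corners of top from stirrer fits
o=ctrl.get_obs();C=cam('wrist',o)
for v in([539.6,-143.2,.367],):
    print(np.round(proj(C,pose(*v,[[95,120,62],[-95,120,62],[95,120,16],[-95,120,16],[95,0,62]])),1))
```

```text
[[267.7 174.4]
 [ 79.3 174.3]
 [265.9 165.9]
 [101.3 165.8]
 [266.3 279.8]]
```

View pics/w1z.png

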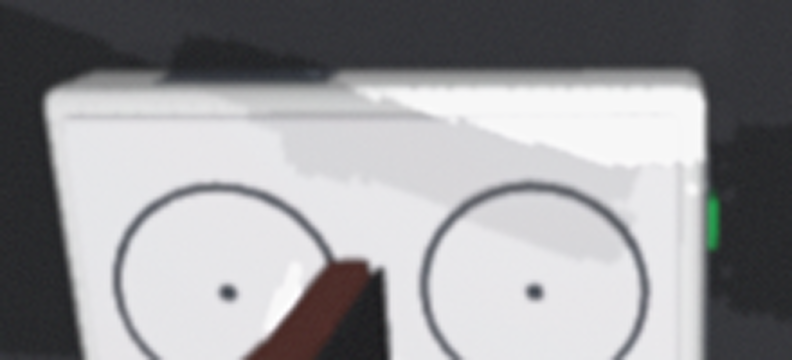

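Run:
```python
from h import *
t=cv2.imread('pics/top0.png');cv2.imwrite('pics/t0z.png',cv2.resize(t[140:290,250:430],None,fx=4,fy=4,interpolation=cv2.INTER_CUBIC))
C=cam('top');print(back(C,[[305,202.3],[359.5,180],[323,243.5],[378,220]],62).round(1),back(C,[341.3,211.4],62))
o=ctrl.get_obs();Cw=cam('wrist',o)
p=back(Cw,[[133.3,231.1],[218.6,231.1]],62);print('wrist dots',p.round(1));d=p[1]-p[0];print(np.arctan2(d[1],d[0]),np.linalg.norm(d))
e=back(Cw,[[265.8,200],[265.8,240],[84.3,190],[92.8,250],[120,174.6],[240,174.4]],62);print(e.round(1))
# express in candidate stirrer frame
v=[539.6,-143.2,.367];c,s=np.cos(v[2]),np.sin(v[2])
q=np.vstack([p,e])[:,:2]-v[:2];print((q@np.array([[c,-s],[s,c]])).round(1))
```

```text
[[ 558.8  -74.8   62. ]
 [ 601.  -186.7   62. ]
 [ 475.2 -107.3   62. ]
 [ 519.1 -219.    62. ]] [[ 538.32288087 -146.84795876   62.        ]]
wrist dots [[ 474.7 -105.6   62. ]
 [ 559.4  -73.    62. ]]
0.367546451072822 90.69156877184474
[[ 593.4  -22.9   62. ]
 [ 610.   -64.5   62. ]
 [ 416.2  -79.6   62. ]
 [ 439.5 -142.8   62. ]
 [ 446.3  -50.8   62. ]
 [ 559.2   -7.1   62. ]]
[[-47.1  58.4]
 [ 43.6  58.4]
 [ 93.4  93. ]
 [ 93.9  48.2]
 [-92.4 103.6]
 [-93.3  36.3]
 [-53.9 119.7]
 [ 67.1 120. ]]
```

View pics/t0z.png

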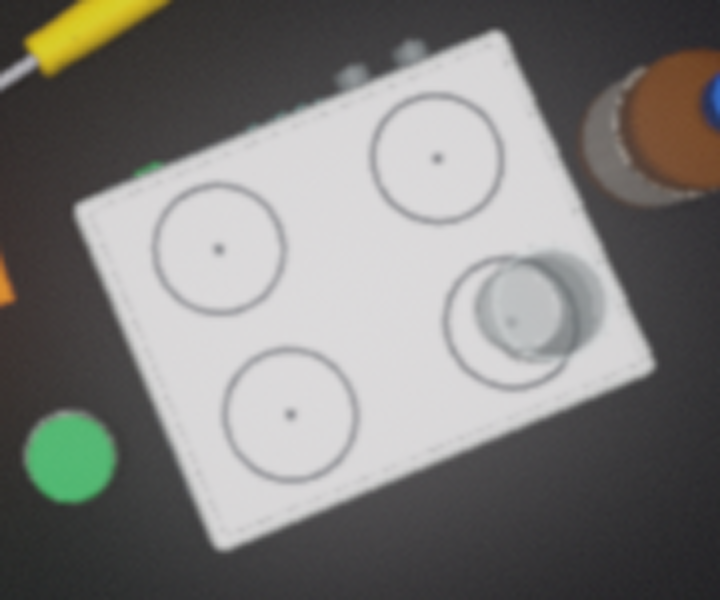

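jog_arm(
  steps=[
    [[0.0152,0.0068,0.012,0,0,0,1],[0.0152,0.0068,0.012,0,0,0,1],[0.0152,0.0068,0.012,0,0,0,1],[0.0152,0.0068,0.012,0,0,0,1],[0.0152,0.0068,0.012,0,0,0,1],[0.0152,0.0068,0.012,0,0,0,1],[0.0152,0.0068,0.012,0,0,0,1],[0.0152,0.0068,0.012,0,0,0,1],[0,0,0.0155,0,0,0,1],[0,0,0.0155,0,0,0,1],[0,0,0.0155,0,0,0,1],[0,0,0.0155,0,0,0,1],[0,0,0.0155,0,0,0,1],[0,0,0.0155,0,0,0,1],[0,0,0,0,0,0,1],[0,0,0,0,0,0,1]],
  ],
)

```text
t: 5.9
ee_pos: [581.8, 122.4, 191.1]
orientation: [-1.778, -2.589, 0.002]
ft_force: [0.6, 0.5, 0.7]
width: 0.4
```

Run:
```python
from h import *
o=ctrl.get_obs();im=ctrl.get_image('wrist');cv2.imwrite('pics/w2.png',im[:,:,::-1]);print(o['ee_pos'],o['ft_force'],o['width'])
cv2.imwrite('pics/s2.png',cv2.resize(ctrl.get_image('scene')[130:290,180:400,::-1],None,fx=3.6,fy=3.6))
```

```text
[581.755788   122.38986609 191.10978628] [0.62611954 0.54890308 0.66317769] 0.3657021410339291
```

View pics/w2.png

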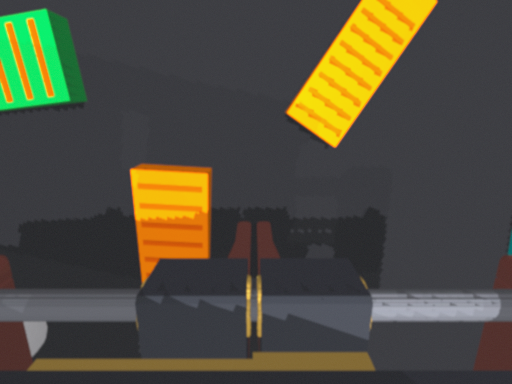

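View pics/s2.png

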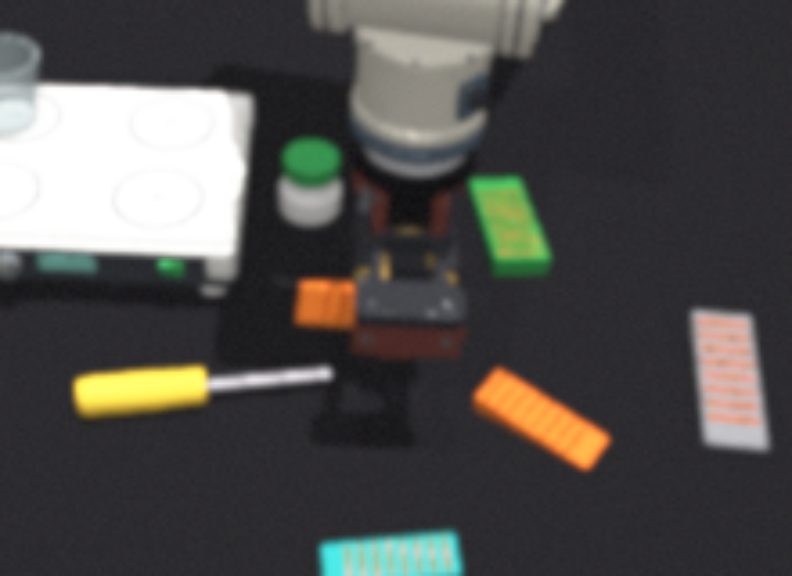

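jog_arm(
  steps=[
    [[0,0,0.0025,0,0,0,1],[0,0,0.0025,0,0,0,1],[0,-0.002,0,0,0,0,1],[0,-0.002,0,0,0,0,1],[0,-0.002,0,0,0,0,1],[0,-0.002,0,0,0,0,1],[0,-0.002,0,0,0,0,1],[0,-0.002,0,0,0,0,1],[0,-0.002,0,0,0,0,1],[0,-0.002,0,0,0,0,1],[0,-0.002,0,0,0,0,1],[0,-0.002,0,0,0,0,1],[0,-0.002,0,0,0,0,1],[0,-0.002,0,0,0,0,1],[0,0,0,0,0,0,1]],
  ],
)

```text
t: 7.25
ee_pos: [559.2, 113.7, 186.7]
orientation: [-1.778, -2.59, 0.0]
ft_force: [1.3, 1.1, 0.1]
width: 0.4
```

Run:
```python
from h import *
o=ctrl.get_obs();im=ctrl.get_image('wrist');cv2.imwrite('pics/w3.png',im[:,:,::-1]);print(o['ee_pos'],o['ft_force'],o['width'])
```

```text
[559.23228265 113.67733341 186.66034307] [1.28045559 1.12074311 0.07655629] 0.3864846386968499
```

View pics/w3.png

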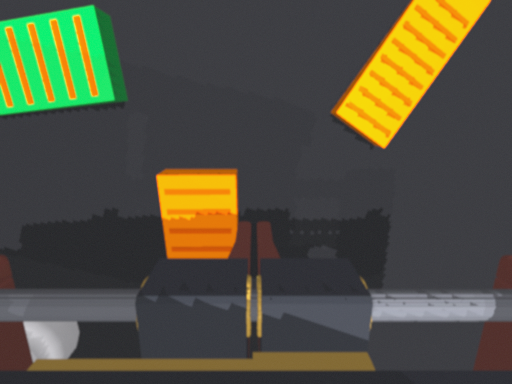

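jog_arm(
  steps=[
    [[0,0.006,0,0,0,0,1],[0,0.006,0,0,0,0,1],[0,0,-0.02,0,0,0,1],[0,0,-0.03,0,0,0,1],[-0.012,-0.008,-0.025,0,0,0,1],[-0.012,-0.008,-0.025,0,0,0,1],[-0.012,-0.008,-0.025,0,0,0,1],[-0.012,-0.008,-0.025,0,0,0,1],[-0.012,-0.008,-0.025,0,0,0,1],[-0.012,-0.006,-0.022,0,0,0,1],[0,0,0,0,0,0,1],[0,0,0,0,0,0,1]],
  ],
)

```text
t: 8.3
ee_pos: [554.5, 34.1, 385.0]
orientation: [1.778, 2.587, 0.003]
ft_force: [0.2, 0.4, -0.4]
width: 0.5
```

Run:
```python
from h import *
o=ctrl.get_obs();im=ctrl.get_image('wrist');cv2.imwrite('pics/w4.png',im[:,:,::-1]);print(o['t'],o['ee_pos'],o['ft_force'])
C=cam('wrist',o)
for d in ctrl.trace('wedge','wrist'):
    g=back(C,[(d['bbox'][0]+d['bbox'][2])/2,(d['bbox'][1]+d['bbox'][3])/2],5)[0];print(d['bbox'],g)
    if np.hypot(g[0]-532,g[1]-90)<30:
        v,r=hullfit(C,d['pixels'],W,[532,90,-1.2]);print('wedge',v,r)
        T=np.array([564.7,5.7]);dd=np.array([.359,-.933]);n=np.array([.933,.359]);e=v[:2]-T;print('axial',e@dd,'lat',e@n,'dyaw',v[2]+1.204)
e=ctrl.landmark_of('bare_foot','wrist');print([(back(C,d['uv'],7),d['p']) for d in e])
```

```text
8.3 [554.47436377  34.08529117 385.00114304] [ 0.19126904  0.38134371 -0.37288923]
[237.8, 71.5, 276.3, 169.3] [538.40227449  91.12396365   5.        ]
wedge [536.94407737  90.05054829  -1.20253422] 0.29120984159468344
axial -88.6634377832313 lat 4.38557102409116 dyaw 0.0014657757464011656
[430.4, 72.0, 474.3, 148.7] [743.76490551 182.02414493   5.        ]
[320.0, 0.0, 381.1, 55.6] [597.01260992 217.17178267   5.        ]
[113.7, 0.1, 222.2, 46.5] [413.20442965 151.11685506   5.        ]
[(array([[577.53450969, -16.64909318,   7.        ]]), 0.74)]
```

View pics/w4.png

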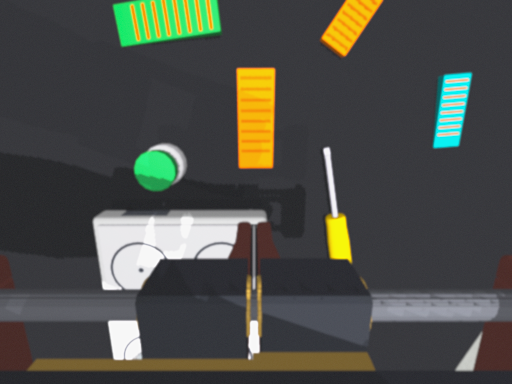

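Run:
```python
from h import *
im=cv2.imread('pics/w4.png')
z=cv2.resize(im[190:290,80:290],None,fx=3.8,fy=3.8,interpolation=cv2.INTER_CUBIC);cv2.imwrite('pics/w4z.png',z)
g=cv2.cvtColor(im,cv2.COLOR_BGR2GRAY).astype(int)
for r in(216,220,225,230): print(r,g[r,258:275],g[r,90:104])
for c in(120,230): print(c,g[204:228,c])
```

```text
216 [159 157 160 159 156 151 145 129  97  60  43  43  52  56  58  59  57] [ 41  43  42  50  71  94 119 137 146 151 154 153 153 153]
220 [222 220 219 212 208 203 192 173 135  87  61  55  55  55  57  57  58] [ 43  49  94 156 203 219 221 221 221 221 221 221 221 221]
225 [58 54 54 54 55 58 57 58 54 56 57 55 51 45 42 46 47] [ 43  44  76 143 203 224 227 222 214 208 203 201 201 200]
230 [55 56 57 57 57 56 56 56 56 56 55 56 54 51 48 46 46] [ 43  43  48  91 157 209 224 227 231 233 233 233 234 234]
120 [ 40  39  40  42  42  63 100 129 140 141 137 137 151 174 197 215 221 226
 227 219 203 203 221 231]
230 [ 38  39  40  38  48  71 107 132 140 141 143 146 158 179 203 217 223 228
 229 220 201 209 226 234]
```

View pics/w4z.png

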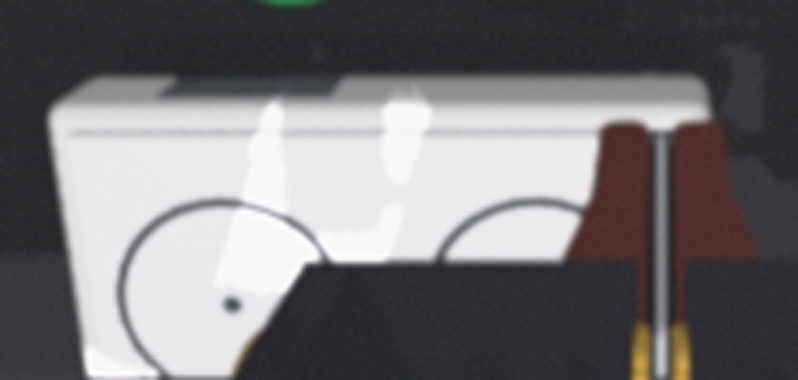

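Run:
```python
from h import *
c=ctrl.camera_info('wrist')
C=cam('wrist',{'ee_pos':np.array([554.474,34.085,385.0]),'orientation':np.array([1.778,2.587,.003])})
o=ctrl.get_obs();print(o['ee_pos'],o['orientation'])
C=cam('wrist',o)
p=back(C,[[266.6,220.5],[92.6,221],[120,217.3],[230,217.3]],60)
b=back(C,[[120,209.8],[230,209.8]],16)
T=np.array([564.7,5.7]);dd=np.array([.359,-.933]);n=np.array([.933,.359])
for q in np.vstack([p,b]): print(q.round(1),'ax',((q[:2]-T)@dd).round(1),'lat',((q[:2]-T)@n).round(1))
```

```text
[553.56430146  34.90128403 382.37063167] [-1.77651165e+00 -2.58894023e+00  1.78375409e-03]
[581.2   0.8  60. ] ax 10.5 lat 13.6
[408.3 -66.8  60. ] ax 11.5 lat -172.0
[434.6 -52.1  60. ] ax 7.2 lat -142.2
[543.6  -9.9  60. ] ax 7.0 lat -25.3
[418.7 -65.4  16. ] ax 13.9 lat -161.8
[542.7 -17.4  16. ] ax 13.7 lat -28.8
```

Run:
```python
from h import *
T=np.array([564.7,5.7]);dd=np.array([.359,-.933]);n=np.array([.933,.359])
C=cam('wrist',{'ee_pos':np.array([554.474,34.085,385.0]),'orientation':np.array([1.778,2.587,.003])})
p=back(C,[[266.6,220.5],[92.6,221],[120,217.3],[230,217.3]],60)
b=back(C,[[120,209.8],[230,209.8]],16)
for q in np.vstack([p,b]): print(q.round(1),'ax',((q[:2]-T)@dd).round(1),'lat',((q[:2]-T)@n).round(1))
# fresh, settled look
o=ctrl.get_obs();ctrl.get_image('wrist');C=cam('wrist',o);im=ctrl.get_image('wrist');cv2.imwrite('pics/w5.png',im[:,:,::-1])
print(o['ee_pos'],ctrl.get_obs()['ee_pos'])
for d in ctrl.trace('wedge','wrist'):
    g=back(C,[(d['bbox'][0]+d['bbox'][2])/2,(d['bbox'][1]+d['bbox'][3])/2],5)[0]
    if np.hypot(g[0]-536,g[1]-90)<30:
        v,r=hullfit(C,d['pixels'],W,[537,90,-1.2]);e=v[:2]-T;print(v,r,'axial',e@dd,'lat',e@n)
g=cv2.cvtColor(im,cv2.COLOR_RGB2GRAY).astype(int)
def edge(a,off):  # half-max crossing
    a=a.astype(float);d=np.abs(np.diff(a));i=np.arange(len(d))+.5;return off+(d*i).sum()/d.sum()
R_=edge(g[220,262:272],262);L=edge(g[222,88:98],88);B=[edge(g[203:213,c],203) for c in(120,230)]
print(R_,L,B)
p=back(C,[[R_,220],[L,222]],60);b=back(C,[[120,B[0]],[230,B[1]]],16)
for q in np.vstack([p,b]): print('ax',((q[:2]-T)@dd).round(1),'lat',((q[:2]-T)@n).round(1))
```

```text
[584.2  -1.   60. ] ax 13.3 lat 15.8
[410.  -68.4  60. ] ax 13.6 lat -170.9
[436.4 -53.8  60. ] ax 9.4 lat -141.0
[546.3 -11.6  60. ] ax 9.6 lat -23.4
[420.8 -66.9  16. ] ax 16.1 lat -160.4
[545.6 -19.1  16. ] ax 16.2 lat -26.7
[553.56430146  34.90128403 382.37063167] [553.54867833  34.97358912 382.21292237]
[537.06606347  90.09258997  -1.20243527] 0.7574188007003042 axial -88.65886965708465 lat 4.514477020187694
268.05172413793105 93.96524064171123 [np.float64(210.4264705882353), np.float64(210.53125)]
ax 9.9 lat 15.2
ax 12.6 lat -170.7
ax 14.7 lat -161.9
ax 14.6 lat -28.8
```

jog_arm(
  steps=[
    [[0.014,0.0086,0.02,0,0,0,1],[0.014,0.0086,0.02,0,0,0,1],[0.014,0.0086,0.02,0,0,0,1],[0.014,0.0086,0.02,0,0,0,1],[0.014,0.0086,0.02,0,0,0,1],[0,0,0.022,0,0,0,1],[0,0,0.022,0,0,0,1],[0,0,0.022,0,0,0,1],[0,0,0.022,0,0,0,1],[0,0,0.0045,0,0,0,1],[0,0,0.0045,0,0,0,1],[0,0,0,0,0,0,1],[0,0,0,0,0,0,1],[0,0,0,0,0,0,1]],
  ],
)

```text
t: 9.77
ee_pos: [569.3, 115.3, 187.8]
orientation: [1.777, 2.589, 0.002]
ft_force: [0.4, 0.1, 0.4]
width: 0.6
```

Run:
```python
from h import *
o=ctrl.get_obs();e=o['ee_pos'][:2]-np.array([564.7,5.7]);print(o['t'],o['ee_pos'],o['ft_force'],'ax',e@[.359,-.933],'lat',e@[.933,.359])
```

```text
9.7667 [569.25470419 115.28834093 187.8166491 ] [0.35332868 0.07020614 0.39717511] ax -100.61078328100663 lat 43.59175340492437
```

jog_arm(
  steps=[
    [[0,-0.002,0,0,0,0,1],[0,-0.002,0,0,0,0,1],[0,-0.002,0,0,0,0,1],[0,-0.002,0,0,0,0,1],[0,-0.002,0,0,0,0,1],[0,-0.002,0,0,0,0,1],[0,-0.002,0,0,0,0,1],[0,-0.001,0,0,0,0,1],[0,0,0,0,0,0,1],[0,0.005,0,0,0,0,1],[0,0.005,0,0,0,0,1],[0,0,-0.015,0,0,0,1],[0,0,-0.02,0,0,0,1],[0.022,-0.013,0,0,0,0,1],[0.022,-0.013,0,0,0,0,1],[0.022,-0.013,0,0,0,0,1],[0,0,0,0,0,0,1],[0,0,0,0,0,0,1],[0,0,0,0,0,0,1]],
  ],
)

```text
t: 11.35
ee_pos: [504.8, 161.2, 221.9]
orientation: [1.777, 2.59, 0.001]
ft_force: [-0.2, -0.2, 0.4]
width: 0.4
```

Run:
```python
from h import *
o=ctrl.get_obs();im=ctrl.get_image('wrist');cv2.imwrite('pics/w6.png',im[:,:,::-1])
e=o['ee_pos'][:2]-np.array([564.7,5.7]);print(o['t'],o['ee_pos'],o['ft_force'],'ax',e@[.359,-.933],'lat',e@[.933,.359])
C=cam('wrist',o);T=np.array([564.7,5.7])
im=ctrl.get_image('scene');cv2.imwrite('pics/s6.png',cv2.resize(im[130:290,180:400,::-1],None,fx=3.6,fy=3.6))
Cs=cam('scene')
for d in ctrl.trace('wedge','scene'):
    g=back(Cs,[(d['bbox'][0]+d['bbox'][2])/2,(d['bbox'][1]+d['bbox'][3])/2],5)[0];print(g.round(0),d['pixels'].sum())
    if np.hypot(g[0]-532,g[1]-88)<40:
        v,r=hullfit(Cs,d['pixels'],W,[532,88,-1.2]);e=v[:2]-T;print(v,r,'ax',e@[.359,-.933],'lat',e@[.933,.359])
```

```text
11.35 [504.849927   161.18067262 221.87169761] [-0.15379669 -0.24537887  0.38793566] ax -166.54964376333731 lat -0.022556638317308135
[539.  90.   5.] 542
[532.41522494  87.17647969  -1.19841147] 0.30927255376913443 ax -87.60778979497664 lat -0.8716389283416662
[516. 346.   5.] 652
[742. 181.   5.] 559
[599. 235.   5.] 434
[463. 186.   5.] 38
```

View pics/w6.png

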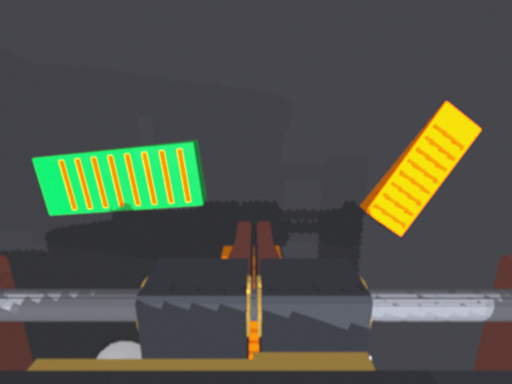

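View pics/s6.png

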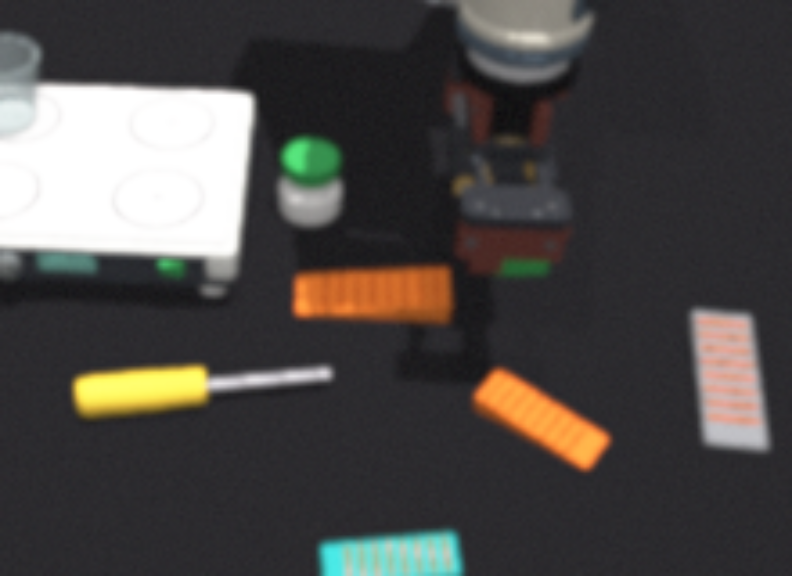

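jog_arm(
  steps=[
    [[0,0,0.018,0,0,0,1],[0,0,0.017,0,0,0,1],[-0.003,0,0,0,0,0,1],[-0.003,0,0,0,0,0,1],[-0.003,0,0,0,0,0,1],[-0.003,0,0,0,0,0,1],[-0.003,0,0,0,0,0,1],[-0.004,0,0,0,0,0,1],[-0.004,0,0,0,0,0,1],[-0.004,0,0,0,0,0,1],[-0.004,0,0,0,0,0,1],[-0.004,0,0,0,0,0,1],[-0.004,0,0,0,0,0,1],[-0.004,0,0,0,0,0,1],[-0.003,0,0,0,0,0,1],[-0.002,0,0,0,0,0,1],[0,0,0,0,0,0,1]],
  ],
)

```text
t: 12.92
ee_pos: [521.3, 115.8, 186.6]
orientation: [1.778, 2.59, -0.0]
ft_force: [-1.3, -0.2, 0.1]
width: 0.4
```

```bash
cat > chk.py <<'E'
from h import *
import sys
k=sys.argv[1]
o=ctrl.get_obs();e=o['ee_pos'][:2]-np.array([564.7,5.7]);print(o['t'],o['ee_pos'],o['ft_force'],'ax',e@[.359,-.933],'lat',e@[.933,.359],'push',o['ft_force'][:2]@np.array([-.359,.933]))
T=np.array([564.7,5.7])
im=ctrl.get_image('scene');cv2.imwrite(f'pics/s{k}.png',cv2.resize(im[130:290,180:400,::-1],None,fx=3.6,fy=3.6))
Cs=cam('scene')
for d in ctrl.trace('wedge','scene'):
    g=back(Cs,[(d['bbox'][0]+d['bbox'][2])/2,(d['bbox'][1]+d['bbox'][3])/2],5)[0]
    if g[1]<130 and 480<g[0]<620:
        v,r=hullfit(Cs,d['pixels'],W,[g[0],g[1],-1.2]);e=v[:2]-T;print(d['p'],v,r,'ax',e@[.359,-.933],'lat',e@[.933,.359])
E
python3 chk.py 7
```

```text
12.9167 [521.34423024 115.75854131 186.64759977] [-1.2602825  -0.24758053  0.12413005] ax -118.24934038828115 lat -0.9399168503137807 push 0.22144877823165726
0.62 [546.17530259  51.28365866  -1.19699876] 1.1925727604356269 ax -49.179919896518236 lat -0.9190092263763351
```

View pics/s7.png

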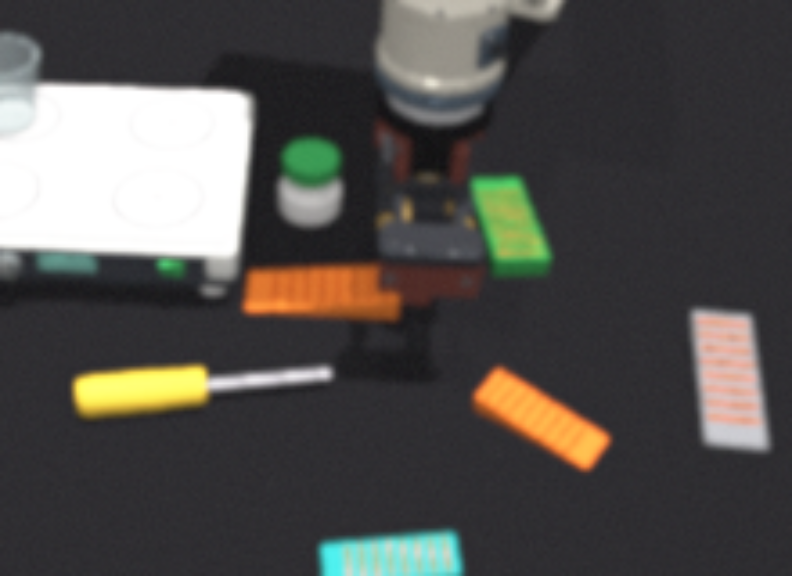

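jog_arm(
  steps=[
    [[-0.003,0,0,0,0,0,1],[-0.003,0,0,0,0,0,1],[-0.003,0,0,0,0,0,1],[-0.003,0,0,0,0,0,1],[-0.003,0,0,0,0,0,1],[-0.003,0,0,0,0,0,1],[-0.003,0,0,0,0,0,1],[-0.003,0,0,0,0,0,1],[-0.003,0,0,0,0,0,1],[-0.003,0,0,0,0,0,1],[-0.002,0,0,0,0,0,1],[0,0,0,0,0,0,1]],
  ],
)

```text
t: 14.02
ee_pos: [532.9, 85.9, 186.7]
orientation: [1.778, 2.59, 0.0]
ft_force: [-0.5, -0.4, -0.2]
width: 0.7
```

```bash
python3 chk.py 8
```

```text
14.0167 [532.85970732  85.92291632 186.69752352] [-0.50316642 -0.41241704 -0.15778876] ax -86.27864599923923 lat -0.906966107017042 push -0.20414835814821064
0.71 [557.19549709  23.84376237  -1.22374594] 1.5777707795577198 ax -19.622246833906537 lat -0.48809052954372584
```

View pics/s8.png

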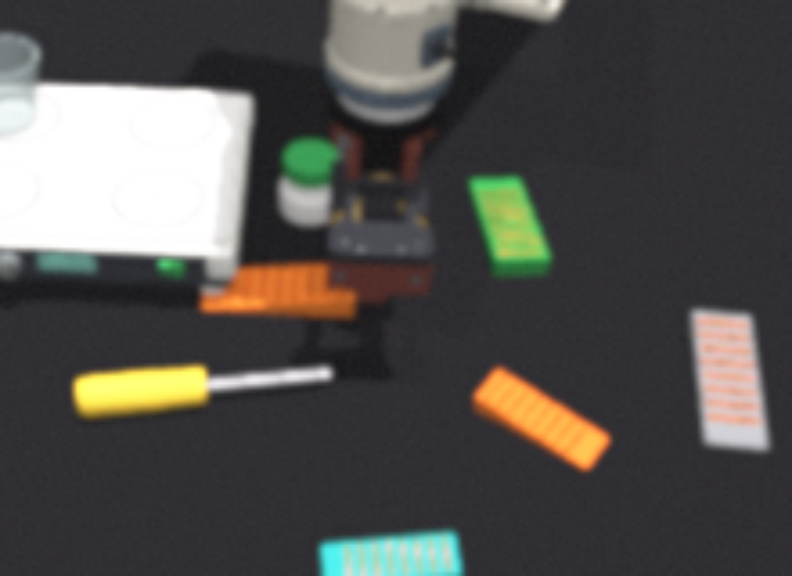

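jog_arm(
  steps=[
    [[-0.002,0,0,0,0,0,1],[-0.002,0,0,0,0,0,1],[-0.002,0,0,0,0,0,1],[-0.002,0,0,0,0,0,1],[-0.002,0,0,0,0,0,1],[-0.002,0,0,0,0,0,1],[-0.001,0,0,0,0,0,1],[-0.001,0,0,0,0,0,1],[0,0,0,0,0,0,1]],
  ],
)

```text
t: 14.87
ee_pos: [537.8, 73.0, 186.7]
orientation: [1.778, 2.59, 0.0]
ft_force: [0.2, 0.1, 0.2]
width: 0.5
```

jog_arm(
  steps=[
    [[-0.001,0,0,0,0,0,1],[0,0,0,0,0,0,1]],
  ],
)

```text
t: 15.03
ee_pos: [538.1, 72.2, 186.7]
orientation: [-1.778, -2.59, 0.0]
ft_force: [0.5, -0.4, 0.4]
width: 0.5
```

jog_arm(
  steps=[
    [[-0.001,0,0,0,0,0,1],[0,0,0,0,0,0,1]],
  ],
)

```text
t: 15.2
ee_pos: [538.5, 71.3, 186.7]
orientation: [1.778, 2.59, 0.0]
ft_force: [-0.5, 0.6, -1.3]
width: 0.5
```

jog_arm(
  steps=[
    [[-0.001,0,0,0,0,0,1],[0,0,0,0,0,0,1]],
  ],
)

```text
t: 15.37
ee_pos: [538.8, 70.4, 186.7]
orientation: [1.778, 2.59, 0.0]
ft_force: [0.0, -0.1, 0.3]
width: 0.3
```

jog_arm(
  steps=[
    [[-0.001,0,0,0,0,0,1],[0,0,0,0,0,0,1]],
  ],
)

```text
t: 15.53
ee_pos: [539.2, 69.4, 186.7]
orientation: [1.778, 2.59, 0.0]
ft_force: [1.4, -0.2, 0.3]
width: 0.4
```

jog_arm(
  steps=[
    [[-0.001,0,0,0,0,0,1],[0,0,0,0,0,0,1]],
  ],
)

```text
t: 15.7
ee_pos: [539.6, 68.4, 186.7]
orientation: [1.778, 2.59, 0.0]
ft_force: [-0.4, -0.1, 0.3]
width: 0.6
```

jog_arm(
  steps=[
    [[-0.001,0,0,0,0,0,1],[0,0,0,0,0,0,1]],
  ],
)

```text
t: 15.87
ee_pos: [539.9, 67.5, 186.7]
orientation: [1.778, 2.59, 0.0]
ft_force: [-0.3, 0.0, -0.3]
width: 0.7
```

```bash
python3 chk.py 9
```

```text
15.8667 [539.91959487  67.50784873 186.68929549] [-0.30832623  0.02087679 -0.27335268] ax -66.5628883056876 lat -0.931100293171085 push 0.1301671626981472
0.96 [563.94197597   5.00618123  -1.22551978] 2.170229002070086 ax 0.375202282384825 lat -0.9563173601342563
```

View pics/s9.png

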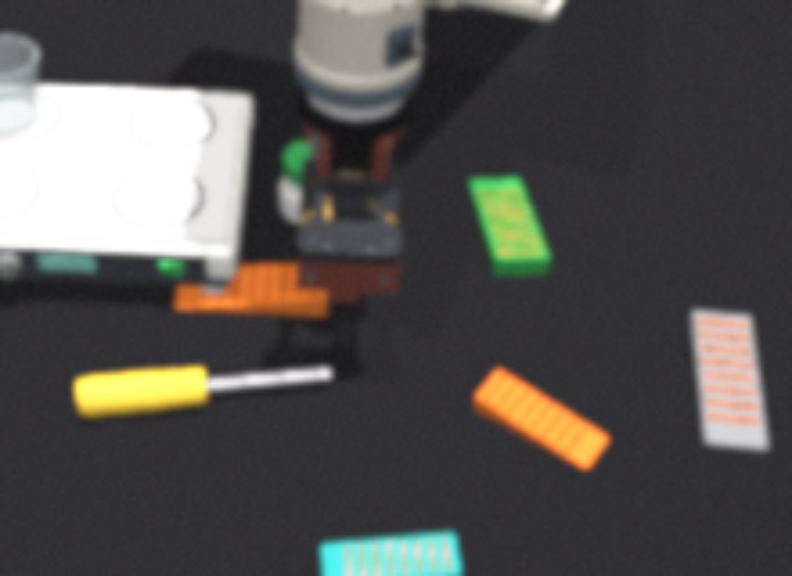

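jog_arm(
  steps=[
    [[-0.001,0,0,0,0,0,1],[0,0,0,0,0,0,1]],
  ],
)

```text
t: 16.13
ee_pos: [540.3, 66.6, 186.7]
orientation: [-1.778, -2.59, 0.0]
ft_force: [-0.5, -0.3, -0.3]
width: 0.6
```

jog_arm(
  steps=[
    [[-0.001,0,0,0,0,0,1],[0,0,0,0,0,0,1]],
  ],
)

```text
t: 16.3
ee_pos: [540.6, 65.8, 186.7]
orientation: [-1.778, -2.59, -0.0]
ft_force: [-0.8, 1.1, -0.1]
width: 0.3
```

jog_arm(
  steps=[
    [[-0.001,0,0,0,0,0,1],[0,0,0,0,0,0,1]],
  ],
)

```text
t: 16.47
ee_pos: [540.8, 65.0, 186.7]
orientation: [-1.778, -2.589, -0.0]
ft_force: [-1.8, 3.8, 0.7]
width: 0.1
```

jog_arm(
  steps=[
    [[-0.0005,0,0,0,0,0,1],[0,0,0,0,0,0,1]],
  ],
)

```text
t: 16.63
ee_pos: [540.9, 64.7, 186.7]
orientation: [-1.778, -2.589, -0.0]
ft_force: [-2.3, 5.5, 1.2]
width: 0.3
```

```bash
python3 chk.py 10
```

```text
16.6333 [540.90792708  64.6934104  186.66138686] [-2.26291014  5.45096283  1.20876529] ax -63.582206080836045 lat -1.01936970612803 push 5.898133062837781
0.91 [566.85727492   1.16164979  -1.17585196] 2.1540018300405968 ax 5.008742444233464 lat 0.38346977700569246
```

jog_arm(
  steps=[
    [[-0.0005,0,0,0,0,0,1],[0,0,0,0,0,0,1]],
  ],
)

```text
t: 16.9
ee_pos: [541.0, 64.4, 186.6]
orientation: [-1.778, -2.589, -0.0]
ft_force: [-2.6, 7.1, 1.6]
width: 0.5
```

```bash
python3 chk.py 11
```

```text
16.9 [541.00519208  64.3780064  186.63835412] [-2.58279181  7.06700818  1.60286856] ax -63.253016012905974 lat -1.0418514972712234 push 7.520740890316128
0.59 [563.37092023   0.79933336  -1.28507742] 2.0711186273862983 ax 4.09518233936219 lat -2.9993707455755887
```

View pics/s11.png

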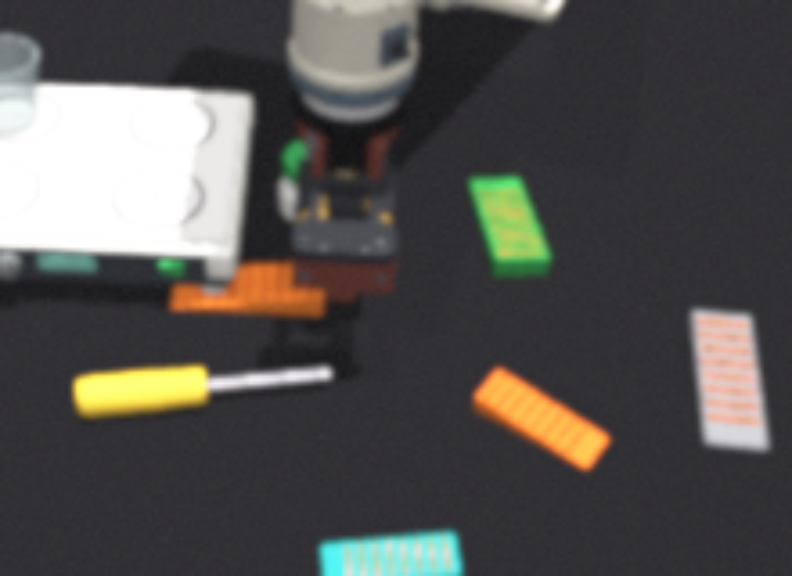

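jog_arm(
  steps=[
    [[0.002,0,0,0,0,0,1],[0.004,0,0,0,0,0,1],[0.008,0,0,0,0,0,1],[0,0,-0.02,0,0,0,1],[0,0,-0.025,0,0,0,1],[0,0,-0.035,0,0,0,1],[0,0,-0.035,0,0,0,1],[0,0,-0.035,0,0,0,1],[0,0,-0.03,0,0,0,1],[0,0,0,0,0,0,1],[0,0,0,0,0,0,1],[0,0,0,0,0,0,1]],
  ],
)

```text
t: 18.0
ee_pos: [535.7, 77.2, 366.1]
orientation: [-1.778, -2.59, 0.001]
ft_force: [0.3, 0.4, -0.4]
width: 0.5
```

```bash
cat > lk.py <<'E'
from h import *
import sys
k=sys.argv[1]
T=np.array([564.7,5.7])
o=ctrl.get_obs();im=ctrl.get_image('wrist');cv2.imwrite(f'pics/w{k}.png',im[:,:,::-1]);C=cam('wrist',o)
e=o['ee_pos'][:2]-T;print(o['t'],o['ee_pos'],o['ft_force'],'ax',e@[.359,-.933],'lat',e@[.933,.359])
for n,z in(('bare_foot',7),('test_corner',62)):
    for d in ctrl.landmark_of(n,'wrist'):
        q=back(C,d['uv'],z)[0];e=q[:2]-T;print(n,q.round(1),d['uv'],d['p'],'ax',(e@[.359,-.933]).round(1),'lat',(e@[.933,.359]).round(1))
im=ctrl.get_image('scene');cv2.imwrite(f'pics/s{k}.png',cv2.resize(im[150:270,140:320,::-1],None,fx=4.4,fy=4.4,interpolation=cv2.INTER_CUBIC))
im=ctrl.get_image('top');cv2.imwrite(f'pics/t{k}.png',im[:,:,::-1])
E
python3 lk.py 12
```

```text
18.0 [535.74494001  77.15465893 366.12204141] [ 0.25182587  0.37643447 -0.37364904] ax -77.06206331268116 lat -1.3628484137230745
```

View pics/w12.png

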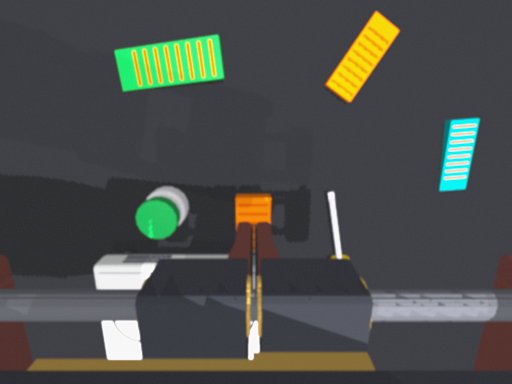

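View pics/s12.png

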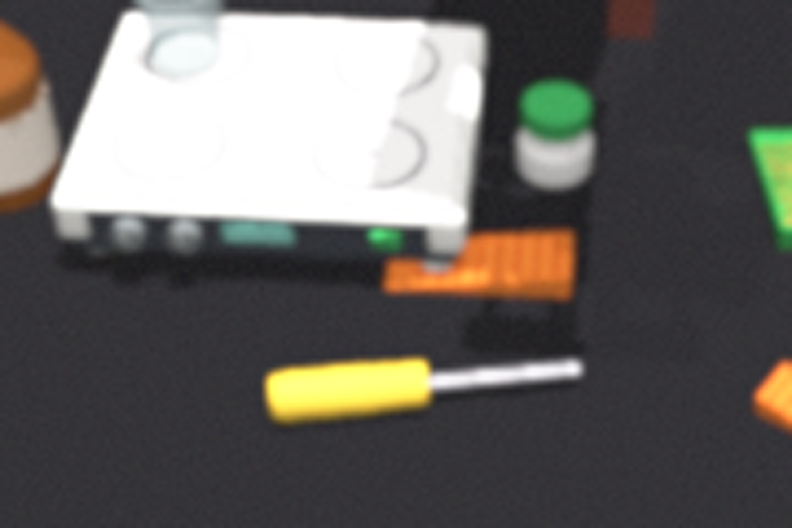

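jog_arm(
  steps=[
    [[-0.0133,0.0001,0.008,0,0,0,1],[-0.0133,0.0001,0.008,0,0,0,1],[-0.0133,0.0001,0.008,0,0,0,1],[-0.0133,0.0001,0.008,0,0,0,1],[-0.0133,0.0001,0.008,0,0,0,1],[-0.0133,0.0001,0.008,0,0,0,1],[-0.0133,0.0001,0.008,0,0,0,1],[-0.0133,0.0001,0.008,0,0,0,1],[0,0,0.015,0,0,0,1],[0,0,0.015,0,0,0,1],[0,0,0.013,0,0,0,1],[0,0,0,0,0,0,1],[0,0,0,0,0,0,1],[0,0,0,0,0,0,1]],
  ],
)

```text
t: 19.42
ee_pos: [575.6, -22.1, 260.0]
orientation: [1.778, 2.59, 0.0]
ft_force: [-0.3, 0.2, 0.7]
width: 0.3
```

```bash
python3 lk.py 13
```

```text
19.4167 [575.57913887 -22.08358446 259.98436944] [-0.26935117  0.19793496  0.70028852] ax 29.8276951592305 lat 0.17592974189854252
test_corner [573.5 -22.6  62. ] [249.5, 228.4] 0.88 ax 29.6 lat -1.9
```

View pics/w13.png

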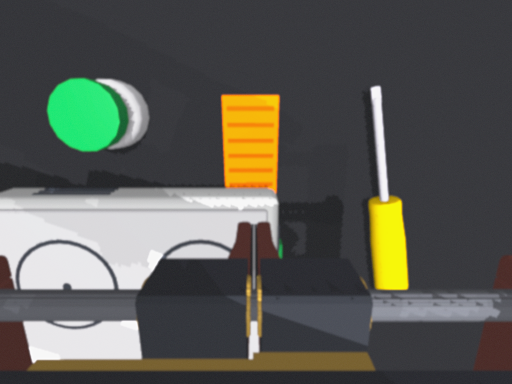

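View pics/s13.png

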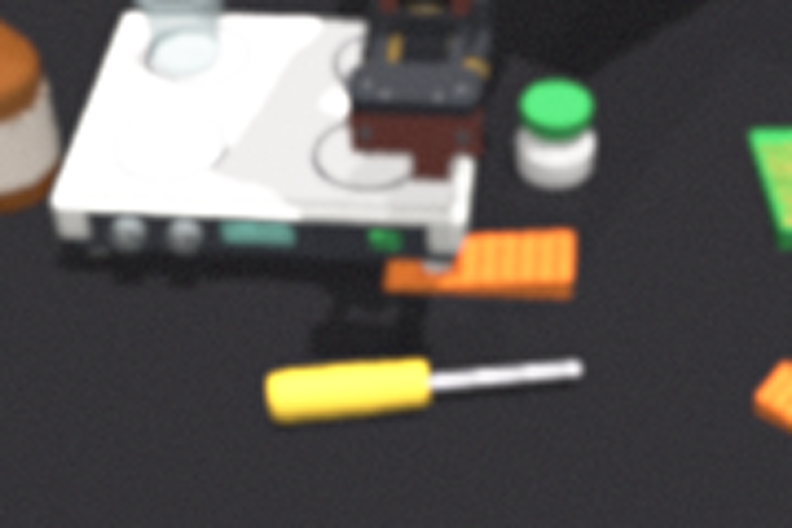

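Run:
```python
from h import *
T=np.array([564.7,5.7]);o=ctrl.get_obs();C=cam('wrist',o)
def sh(uv,z):
    q=back(C,uv,z)[0];e=q[:2]-T;print(uv,z,'ax',(e@[.359,-.933]).round(1),'lat',(e@[.933,.359]).round(1))
sh([278,215],60);sh([278,235],60);sh([222,96],16);sh([279,96],16);sh([276,190],9);sh([229,190],9)
```

```text
[278, 215] 60 ax 21.4 lat 16.2
[278, 235] 60 ax 35.1 lat 16.5
[222, 96] 16 ax -51.9 lat -21.6
[279, 96] 16 ax -51.9 lat 18.7
[276, 190] 9 ax 18.9 lat 18.5
[229, 190] 9 ax 18.9 lat -18.7
```

jog_arm(
  steps=[
    [[0,-0.001,0.006,0,0,0,1],[0,0,0.005,0,0,0,1],[0,0,0.002,0,0,0,1],[0,0,0.001,0,0,0,1],[0,0,0,0,0,0,1]],
  ],
)

```text
t: 20.08
ee_pos: [574.2, -22.4, 245.2]
orientation: [-1.778, -2.589, 0.001]
ft_force: [-0.1, -0.5, 0.3]
width: 0.5
```

jog_arm(
  steps=[
    [[0,0,0.001,0,0,0,1],[0,0,0,0,0,0,1]],
  ],
)

```text
t: 20.25
ee_pos: [574.3, -22.4, 244.6]
orientation: [-1.778, -2.59, 0.0]
ft_force: [0.4, 0.1, 0.6]
width: 0.6
```

jog_arm(
  steps=[
    [[0,0,0.001,0,0,0,1],[0,0,0,0,0,0,1]],
  ],
)

```text
t: 20.42
ee_pos: [574.4, -22.4, 244.3]
orientation: [1.778, 2.59, 0.0]
ft_force: [-1.8, -0.0, 5.0]
width: 0.2
```

jog_arm(
  steps=[
    [[0,0,0.0005,0,0,0,1],[0,0,0,0,0,0,1]],
  ],
)

```text
t: 20.58
ee_pos: [574.5, -22.4, 244.2]
orientation: [1.778, 2.59, 0.0]
ft_force: [-2.9, -0.5, 11.2]
width: 0.7
```

jog_arm(
  steps=[
    [[0,0,0.0004,0,0,0,1],[0,0,0,0,0,0,1]],
  ],
)

```text
t: 20.75
ee_pos: [574.4, -22.4, 244.1]
orientation: [1.778, 2.59, 0.0]
ft_force: [-4.1, 0.2, 12.7]
width: 0.6
```

jog_arm(
  steps=[
    [[0,0,0,0,0,0,1],[0,0,0,0,0,0,1],[0,0,0,0,0,0,1],[0,0,0,0,0,0,1],[0,0,0,0,0,0,1],[0,0,0,0,0,0,1]],
  ],
)

```text
t: 21.25
ee_pos: [574.4, -22.4, 244.1]
orientation: [1.778, 2.59, 0.0]
ft_force: [-3.7, 0.6, 12.4]
width: 0.4
```

jog_arm(
  steps=[
    [[0,0,-0.001,0,0,0,1],[0,0,-0.002,0,0,0,1],[0,0,-0.005,0,0,0,1],[0,0,-0.015,0,0,0,1],[0,0,-0.03,0,0,0,1],[0,0,-0.04,0,0,0,1],[0,0,-0.04,0,0,0,1],[0.03,0,-0.025,0,0,0,1],[0.04,0,0,0,0,0,1],[0.04,0,0,0,0,0,1],[0.04,0,0,0,0,0,1],[0.04,0,0,0,0,0,1],[0.04,0,0,0,0,0,1],[0.03,0,0,0,0,0,1],[0,0,0,0,0,0,1],[0,0,0,0,0,0,1]],
  ],
)

```text
t: 22.58
ee_pos: [480.3, 221.5, 401.0]
orientation: [1.774, 2.593, 0.0]
ft_force: [-0.1, 0.6, -0.1]
width: 0.4
```

```bash
python3 lk.py 14
python3 - <<'E'
from h import *
C=cam('top');T=np.array([564.7,5.7])
ctrl.get_image('top')
s=ctrl.trace('stirrer','top')[0];print('st',hullfit(C,s['pixels'],S,[539.6,-143.2,.367]))
for th in('jar','driver','bottle','beaker'):
  l=ctrl.landmark_of(th,'top');print(th,l and back(C,l[0]['uv'],62 if th=='beaker' else 0).round(1))
E
```

```text
22.5833 [480.25428411 221.52105051 400.99260023] [-0.08825214  0.57145499 -0.05081247] ax -231.67705212563243 lat -1.3080957907200472
bare_foot [571.2 -19.9   7. ] [251.5, 339.6] 0.86 ax 26.3 lat -3.1
st (array([ 5.40122208e+02, -1.43127227e+02,  3.65345053e-01]), np.float64(1.1770873240461168))
jar [[459.8   1.8   0. ]]
driver [[666.7  16.    0. ]]
bottle [[ 611. -310.    0.]]
beaker [[ 521.  -221.1   62. ]]
```

View pics/s14.png

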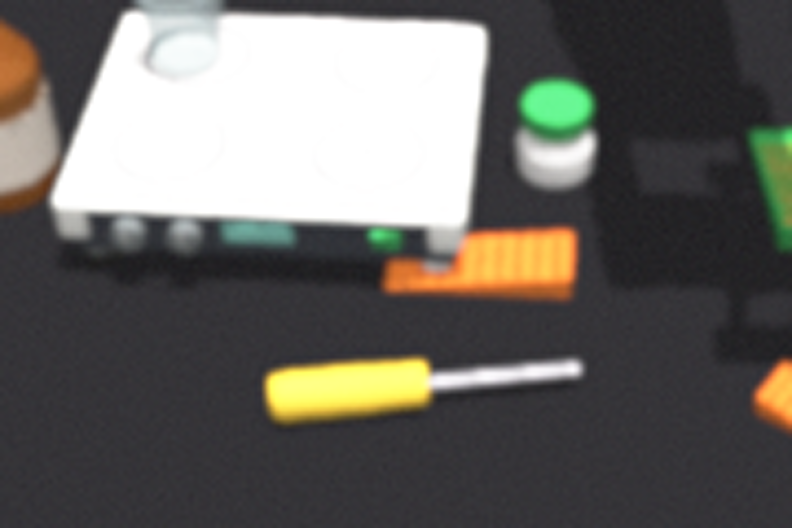

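View pics/t14.png

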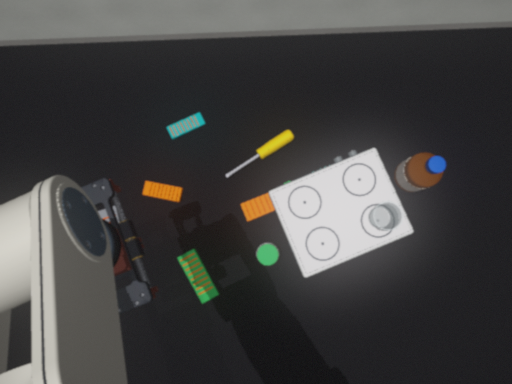

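```bash
python3 -c "
from workcell import ctrl
print(ctrl.close_job())"
```

```text
the job is handed in; nothing more can be done
None
```

The shim is under the bare foot, the press test passed, and the job is handed in; the arm finished clear of everything. The last move ended at 22.6 s of the 64 s allowed.

**Shim:** I squared the orange wedge up with two light side pushes and pushed it in thin end first. Contact came about where expected, and I stopped at about 7.5 N of push. The last close view put it within about 2 mm of the foot's centre line; its yaw was last measured clearly before the push, at under 0.01 rad off.

**Press test:** I pressed above the bare foot and held about 12.5 N for half a second. The top gave only about 0.2 mm between 5 N and 12.7 N, so it no longer rocks. It was touched at about 62 mm, so the stirrer was not noticeably jacked up.

**Nothing else moved:** The top camera puts the stirrer within about 0.6 mm of where it started. The jar, bottle, beaker and screwdriver look unmoved in the pictures.

**Checks that disagreed:**
- The network's position readings for the jar, bottle, beaker and screwdriver differed by up to about 10 mm between looks. I took that as network scatter.
- Its readings of the bare foot scattered by up to about 7 mm. I relied on the stirrer's edges and the contact forces instead.
- The scene-camera fits of the wedge became poor once the stirrer and fingers partly hid it.

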